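Hang the tea caddy on its cleat and put the green tin in it

ROBOT

A 6-joint arm with a two-finger parallel gripper is mounted at the origin on the work surface. World frame = base frame: x ahead of the robot, y to its left, z up, the work surface at z = 0. Lengths are in m, angles in degrees, forces in N, time in s.
With the tool pointing down it reaches from about 0.3 to 0.775 m from the base axis. Payload 14.6 kg.
Tool frame: the origin (TCP) lies at the very end of the fingers, on their centre line; the grasp point (between the pads) lies 19 mm behind it; z points along the fingers, y is the line along which they close (so a half turn about z gives the same grasp; the last joint's range is limited). The gripper opens to 94 mm and grips with 3 to 60 N. Pads are 16 mm wide; open, the fingers measure 119 mm over their backs; the gripper's body (75 mm by 177 mm) begins 78 mm behind the grasp point.
Start: joints at [68.95, 17.183, 87.147, -0, 75.671, -3.816], TCP at [0.163, 0.525, 0.205] pointing down, gripper open.
Joint ranges: [-173.82, 173.82], [-45.26, 126.66], [13.44, 144.39], [-59.66, 239.66], [0, 175.72], [-146.38, 146.38]. Speed limits (degrees/s): [127.2, 127.2, 147.25, 180, 180, 180].

INTERFACE

Orientations are given as [roll, pitch, yaw] about the fixed x, y, z axes, in that order (R = Rz(yaw) Ry(pitch) Rx(roll)).
In Python, from station import bot gives the robot as it stands. The module is installed in compiled form; this text tells all that it offers.
- The arm moves only by the tool step_arm, never from a script. Its argument "targets" is a list of rows, each an object with "slide": the shift along the tool's x, y, z scaled (see below), a list of three; "roll": the turn about the tool's z scaled (see below). In form: [{"slide": [dx, dy, dz], "roll": roll}, ...]. A call has 1 to 12 rows; each row shifts and turns the commanded pose from where the row before left it, along the tool's axes as they then stand; what a row does not reach is not made up. The controller multiplies each number of a shift by 250 mm and each number of a turn by 0.1 rad. A row lasts 1/8 s, in which the tool goes at most 62.5 mm and 10.7 degrees, less where a joint would pass 70% of its speed; a pose out of reach is approached as far as the arm can. A call with a number of a shift or a turn outside -1 to 1 is refused whole. A call with a gripper value outside its range is refused whole. "gripper" is the opening, from -1 (shut) to 1 (fully open), so that 0 is half open, set as the call begins (left out, the last holds). The fingers move at their own pace and stop on an object; the grip force is fixed at half the most. Time passes only in rows, so rows that do not move let the fingers close. It gives the time, the measured TCP pose, the force, the opening and the grip force at its end, in the units of the state.
- bot.get_state(): the state, without advancing time (a new reading comes with each control period).
- bot.read_camera(name): name is "scene" or "top" or "wrist"; returns a dict with "frame" (420x560x3 uint8, red, green, blue), "range_z" (420x560 float32, m along the optical axis (not along the pixel's ray), 0 where there is no reading), "mtx" (3x3 intrinsics, pixels), "rvec" (rotation vector, rad) and "tvec" (3), from world to camera coordinates, as OpenCV has them; the wrist camera has in their place "mount" (4x4, takes a point from camera to tool coordinates, whose origin is the TCP and whose axes are the flange's). Camera axes: x right, y down, z forward; pixel columns grow to the right and rows downward; lengths in m; the calibration is good to about 2 mm. A picture is of the moment at which its call begins: read the wrist's pose just before it.
- bot.job_done(): hands the job in; it is judged then, once.
The state is a dict: "time": time; "qpos": joint angles; "qvel": joint speeds; "joint_efforts": joint torques, N m; "position": TCP position; "tool_rot": TCP orientation; "force": force on the tool from outside, world axes, zero at the start; "torque": the same for the moment, N m; "finger_gap": opening from 0.0 (shut) to 1.0 (fully open); "grasp_force": force on a finger pad.
Only numpy, scipy, OpenCV 4.12 (cv2) and the standard library are available. Lean on these libraries where they do the work, as an engineer would, in place of code of your own. Each camera call takes 0.05 s, during which the arm holds its last target. There are 200 camera calls.

TASK

Hang the white caddy on the wooden board: carry it by its black handle, tip it so that its front is raised by about 15 degrees while its angled rear strip goes over the board's metal cleat, near the cleat's middle, then let it drop into the groove so that it hangs plumb and fully home, and let go of it. Then stand the green tin upright in either compartment of the hanging caddy. Do not knock over the green tin, and leave the yellow tin and the other things on the table where they are.

Things in the scene. Friction and masses are not known exactly. Their poses are not given: they have to be found in the camera images.
- board: Fixed upright wooden board, 360 wide, 170 high, 18 thick; position and yaw vary. Origin: at table height, middle of its front face; the front faces -x, y runs along its width, z up. On the front an aluminium cleat 240 long (y, centred): a 5 thick flange rising outward from the face at 45 degrees, making a V groove open upward.
- cleat (a point): Middle of the cleat's groove: where point strip lies when the caddy is fully home; 3.5 in front of the board's face, 112.5 above the table. Axes as the board's; when home the caddy's axes are parallel to them and its underside is 50 above the table. The groove's bottom is 109 above the table, the flange's upper edge 127, and 18 (lower corner 21.5) out from the face.
- caddy_handle (a point): Loose white open caddy, 96 deep (x), 180 wide (y), walls 60 high, 0.3 kg; x to its rear, y along its width, z up. The point is the grasp point in its black upright handle: a flat tab 10 thick (y), 36 wide (x), rising from the middle wall; its top is 126 and the point 108 above the caddy's underside. The rear wall (92 high, outer face 44 behind the point) bears the strip and two rubber bumpers.
- strip (a point): Middle of the lower rear edge of the caddy's aluminium rear strip: 66.5 to the rear (+x) of caddy_handle and 45.5 below it, 62.5 above the caddy's underside. The strip is 140 long (y), 5 thick and runs from the rear wall outward and down at 45 degrees. Axes as the caddy's. The bumpers, low on the rear wall, are 25.5 long and rest on the board when it hangs.
- bay_a (a point): Centre of the floor of the caddy's compartment on its +y side: 88 (x) by 81 (y) inside, 56 deep; floor 4 above the caddy's underside. From caddy_handle: x -4, y +45.5, z -104. Axes as the caddy's.
- bay_b (a point): The same for the compartment on its -y side. From caddy_handle: x -4, y -45.5, z -104.
- tin_green_mid (a point): Centre (half-way up) of the all-green tin: a cylinder 44 in diameter, 105 high, 0.15 kg, standing on the table; z along its axis. Standing on the caddy's floor, its centre is 56.5 above the caddy's underside.
- tin_yellow_mid (a point): Centre of the yellow tin, same size; it changes places with the green one. Leave it.
- mug: Blue mug, 80 in diameter, 95 high; origin at its underside. Leave it.
- bowl: White bowl, 130 in diameter, 55 high; origin at its underside. Leave it.
- soap: Orange soap bottle, 60 in diameter, 180 high; origin at its underside. Leave it.
- spoon: Spoon lying on the table. Leave it.
Mind the look-alikes: they are no part of the job. Of the things shaped like the part that bears tin_green_mid, the green one is meant.

How it is judged:
By the outcome, as a careful person would: the job done as asked, in the order asked, and still so for the second after the job is handed in, with the robot touching nothing.
It also fails if it takes over 67 s, if anything falls off the work surface, if the arm or the gripper's body presses on something with over 40 N, if the wrist force passes 120 N, or if a joint passes its speed limit or range.

## Working session

There is one attempt and no reset: what is moved stays moved. The work goes in short steps, Python scripts to look and compute and a tool call to move; the robot and the scene stay as the last step left them, time stands still between calls to the robot, and variables do not carry over. Pictures are saved under pics/ and viewed, at most 10 in all, crops included, and the job is handed in when it is done.

Besides the shell and the picture viewer there is one more tool, called as name(argument=value, ...) on one line, values as JSON. step_arm: Moves the arm, as the interface text tells. Shifts and turns lie within -1 to 1; 1 stands for 250 mm of shift or 0.1 rad of turn. Its arguments: {"type":"object","properties":{"targets":{"type":"array"},"gripper":{"type":"number"}},"required":["targets"]}

```bash
mkdir -p pics; cat > h.py <<'E'
import numpy as np, cv2
from station import bot
from scipy.spatial.transform import Rotation as R
def cam(n):
    s=bot.get_state(); c=bot.read_camera(n)
    if 'mount' in c:
        T=np.eye(4);T[:3,:3]=R.from_euler('xyz',s['tool_rot'],degrees=True).as_matrix();T[:3,3]=s['position']
        c['T']=T@c['mount']
    else:
        T=np.eye(4);r=cv2.Rodrigues(np.array(c['rvec'],float))[0];T[:3,:3]=r.T;T[:3,3]=-r.T@np.array(c['tvec']).ravel();c['T']=T
    return c
def cloud(c):
    z=c['range_z'];K=np.array(c['mtx']);v,u=np.mgrid[:z.shape[0],:z.shape[1]]
    p=np.stack([(u-K[0,2])/K[0,0]*z,(v-K[1,2])/K[1,1]*z,z],-1)
    w=p@c['T'][:3,:3].T+c['T'][:3,3]; w[z<=0]=np.nan
    return w
def save(c,n): cv2.imwrite('pics/'+n,c['frame'][:,:,::-1])
E
python3 - <<'E'
from h import *
print(bot.get_state())
a=cam('scene');b=cam('top')
np.savez('c0.npz',s=cloud(a),t=cloud(b),fs=a['frame'],ft=b['frame'])
cv2.imwrite('pics/a.png',np.vstack([a['frame'],b['frame']])[:,:,::-1][::1]) if 0 else None
im=np.hstack([cv2.resize(a['frame'],(400,300)),cv2.resize(b['frame'],(400,300))])
save(a,'s0.png');save(b,'t0.png')
print(a['T'],b['T'],a['mtx'],b['mtx'])
E
```

```text
{'time': 0.0, 'qpos': array([ 6.89509056e+01,  1.72167483e+01,  8.71815697e+01,  3.39122562e-04,
        7.56694793e+01, -3.81492411e+00]), 'qvel': array([ 0.06758609, -0.04713794, -0.01072858, -0.05995133, -0.00136921,
        0.05602703]), 'joint_efforts': array([-3.17103550e-04, -5.31807983e+01, -3.52732229e+01,  7.08386488e-02,
        2.44464056e-02, -1.49959574e-04]), 'position': array([0.16284842, 0.52505712, 0.20486624]), 'tool_rot': array([-1.79932375e+02, -4.83855369e-03,  1.62765743e+02]), 'force': array([ 0.13749577, -0.51460083,  1.41422401]), 'torque': array([ 0.0010937 , -0.01245633, -0.01317282]), 'grasp_force': 0.0, 'finger_gap': 0.998063912307779}
[[ 0.75798138  0.54171531 -0.36333007  0.89262691]
 [ 0.65220212 -0.63782609  0.40964653 -0.36172885]
 [-0.0098296  -0.54746909 -0.83676817  0.81698835]
 [ 0.          0.          0.          1.        ]] [[ 0.00202214 -0.97654637  0.21529768  0.25816153]
 [-0.99999527 -0.00247355 -0.00182728 -0.01431294]
 [ 0.00231698 -0.21529296 -0.97654676  1.53552712]
 [ 0.          0.          0.          1.        ]] [[386.53196918   0.         278.20495694]
 [  0.         386.53196918 207.96110543]
 [  0.           0.           1.        ]] [[524.34499664   0.         274.59101386]
 [  0.         524.34499664 205.74801811]
 [  0.           0.           1.        ]]
```

View pics/s0.png

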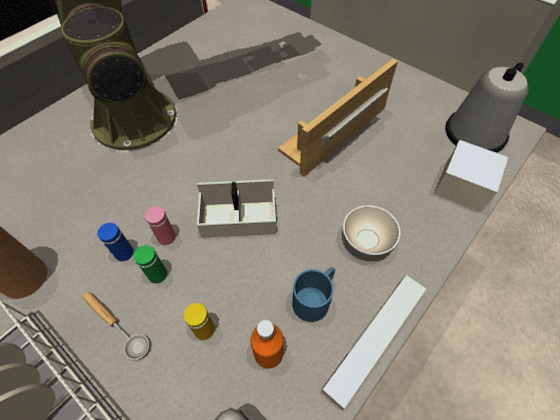

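View pics/t0.png

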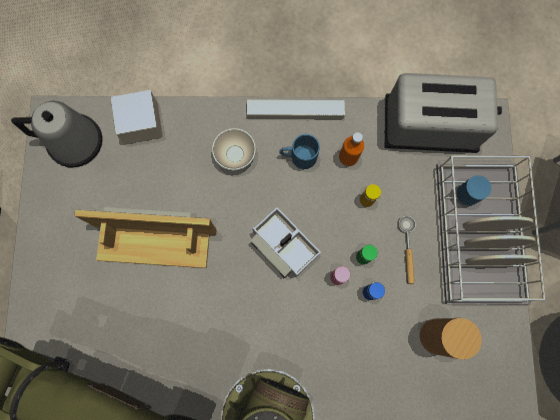

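The scene view shows the caddy near (237,208) with its black handle at (236,195), the green tin at (149,264), and the board near (345,115) with its cleat on the visible side. In the top view, where up is +x, the caddy is at (285,242), with its tall rear wall on the lower left. The board is at (145,220) with its front facing +x, and the green tin is at (368,254).

```bash
python3 - <<'E'
from h import *
d=np.load('c0.npz')
for k in 'st':
    P=d[k];f=d['f'+k];hsv=cv2.cvtColor(f,cv2.COLOR_RGB2HSV).astype(int);H,S,V=hsv[...,0],hsv[...,1],hsv[...,2]
    x,y,z=P[...,0],P[...,1],P[...,2]
    def rect(m,n):
        p=P[m]
        if len(p)<8: print(k,n,len(p));return
        r=cv2.minAreaRect(p[:,:2].astype(np.float32)*1000)
        print(k,n,len(p),np.round(r[0],1),np.round(r[1],1),round(r[2],1),'zmed,max',np.round([np.median(p[:,2]),p[:,2].max()],4))
    wood=(H>8)&(H<28)&(S>90)&(y>.1)&(y<.6)&(x>.2)&(x<.75)
    rect(wood&(z>.163)&(z<.18),'boardtop')
    # front face: outline
    reg=(x>.35)&(x<.62)&(y>-.2)&(y<.1)
    rect(reg&(z>.085)&(z<.098)&(V>90),'rearwalltop')
    rect(reg&(z>.1)&(z<.14),'handle')
    rect(reg&(z>.052)&(z<.068)&(S<80),'rim')
    rect(reg&(z>.012)&(z<.14)&(S<80)&(y>-.13),'caddyall')
    for n,h0,h1 in(('green',45,80),('yellow',22,32),('blue',105,125),('pink',160,178)):
        rect((H>=h0)&(H<=h1)&(S>80)&(V>40)&(z>.095)&(z<.115)&(y<.1)&(y>-.35)&(x<.8),n)
    if k=='s':
        m=wood&(z>.135)&(z<.16); p=P[m]; 
        print('facepts',np.polyfit(p[:,1],p[:,0],1),len(p)); 
        m=(x>.3)&(x<.7)&(y>.12)&(y<.6)&(z>.12)&(z<.135)&(S<60); rect(m,'cleat')
E
```

```text
s boardtop 845 [529.1 334.2] [358.3  19.5] 86.3 zmed,max [0.1707 0.1747]
s rearwalltop 276 [432.3 -62.4] [267.6  67.6] 65.6 zmed,max [0.0909 0.0971]
s handle 233 [ 432.5 -123.3] [198.9  37.9] 57.4 zmed,max [0.1065 0.1288]
s rim 717 [451.8 -62.4] [244.8 125.4] 44.3 zmed,max [0.0599 0.0679]
s caddyall 2706 [475.  -39.8] [179.9 125.8] 43.7 zmed,max [0.0545 0.1288]
s green 349 [ 446.8 -276.7] [41.2 42.6] 62.8 zmed,max [0.1049 0.1086]
s yellow 489 [ 323.6 -132.6] [133.3 708. ] 69.3 zmed,max [0.1052 0.1146]
s blue 321 [ 343.7 -292.8] [43.  41.6] 13.2 zmed,max [0.1048 0.1082]
s pink 257 [ 387.6 -200.7] [40.3 41.2] 71.5 zmed,max [0.105  0.1083]
facepts [0.07024095 0.51316451] 617
s cleat 236 [553.5 364. ] [301.   18.6] 88.7 zmed,max [0.126  0.1307]
t boardtop 878 [527.7 334.7] [357.1  19. ] 86.3 zmed,max [0.1703 0.1792]
t rearwalltop 243 [425.7 -69.9] [286.   68.9] 65.3 zmed,max [0.09   0.0979]
t handle 161 [443.7 -99.6] [252.5  44. ] 59.6 zmed,max [0.1079 0.1328]
t rim 318 [451.7 -62.4] [243.9 122.6] 43.5 zmed,max [0.0609 0.0679]
t caddyall 1197 [479.4 -45.5] [180.6 136.5] 43.8 zmed,max [0.0709 0.1328]
t green 198 [ 443.4 -276.4] [40.1 43.1] 44.6 zmed,max [0.1048 0.1119]
t yellow 194 [ 617.1 -292.8] [42.  43.4] 68.3 zmed,max [0.1049 0.114 ]
t blue 213 [ 341.5 -291. ] [41.2 42.7] 48.7 zmed,max [0.1051 0.1115]
t pink 7
```

step_arm(targets=[{"slide":[-0.157,-0.15,-0.032],"roll":0},{"slide":[-0.157,-0.15,-0.032],"roll":0},{"slide":[-0.157,-0.15,-0.032],"roll":0},{"slide":[-0.157,-0.15,-0.032],"roll":0},{"slide":[-0.157,-0.15,-0.032],"roll":0},{"slide":[-0.157,-0.15,-0.032],"roll":0},{"slide":[-0.157,-0.15,-0.032],"roll":0},{"slide":[-0.157,-0.15,-0.032],"roll":0},{"slide":[-0.157,-0.15,-0.032],"roll":0},{"slide":[-0.157,-0.15,-0.032],"roll":0},{"slide":[-0.157,-0.15,-0.032],"roll":0},{"slide":[-0.157,-0.15,-0.032],"roll":0}])

```text
time: 1.6
position: [0.48, -0.0459, 0.3016]
tool_rot: [-180.0, -0.0, 162.7]
force: [0.1, 1.7, 1.0]
finger_gap: 0.998
grasp_force: 0.0
```

step_arm(targets=[{"slide":[0,0,0],"roll":0.85},{"slide":[0,0,0],"roll":0.85},{"slide":[0,0,0],"roll":0.85},{"slide":[0,0,0],"roll":0.85},{"slide":[0,0,0],"roll":0.85},{"slide":[0,0,0],"roll":0.82},{"slide":[0,0,0],"roll":0}])

```text
time: 2.48
position: [0.4794, -0.044, 0.3012]
tool_rot: [-180.0, -0.0, 133.7]
force: [-0.0, -0.1, 0.2]
finger_gap: 1.0
grasp_force: 0.0
```

```bash
python3 - <<'E'
from h import *
s=bot.get_state();print(s['time'],s['position'],s['tool_rot'],s['qpos'])
c=cam('wrist');save(c,'w1.png');P=cloud(c);np.savez('w1.npz',P=P,f=c['frame']);print(c['mount'])
E
```

```text
2.475 [ 0.47939939 -0.04403052  0.30121003] [-1.79981375e+02 -2.39732379e-02  1.33746580e+02] [-9.60741035e+00  4.95011252e+00  8.90442609e+01 -6.36138344e-04
  8.60359778e+01 -5.33539498e+01]
[[ 5.56564356e-04 -9.63495208e-01 -2.67724997e-01  7.76324684e-02]
 [ 9.99999437e-01  2.94409735e-04  1.01933580e-03  4.75777651e-04]
 [-9.03304311e-04 -2.67725414e-01  9.63494830e-01 -1.80027250e-01]
 [ 0.00000000e+00  0.00000000e+00  0.00000000e+00  1.00000000e+00]]
```

View pics/w1.png

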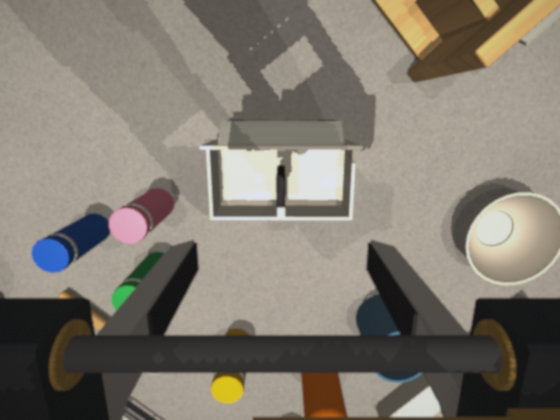

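The wrist view shows the caddy square to the tool. Its handle is at (281,180), and the rear wall and strip are at the top, rows 120–147. The tins are left of the fingers.

```bash
python3 - <<'E'
from h import *
d=np.load('w1.npz');P=d['P'];f=d['f'];V=f.max(-1)
sub=np.zeros(V.shape,bool);sub[110:235,190:370]=1
z=P[...,2]
def rect(m,n):
    p=P[m]; r=cv2.minAreaRect(p[:,:2].astype(np.float32)*1000); print(n,len(p),np.round(r[0],1),np.round(r[1],1),round(r[2],1),np.median(p[:,2]))
rect(sub&(z>.118)&(z<.135),'handle top')
rect(sub&(z>.085)&(z<.1),'rear top')
rect(sub&(z>.054)&(z<.066),'rim')
t=sub&(z>.118)&(z<.135); v,u=np.nonzero(t);print(u.min(),u.max(),v.min(),v.max())
m=sub&(z>.088)&(z<.098); p=P[m]; k=np.polyfit(p[:,1],p[:,0],1);print('rear dir',np.degrees(np.arctan2(1,k[0])))
u0=np.arange(V.shape[1]);K=None
E
```

```text
handle top 305 [481.1 -46.1] [ 8.5 35.2] 43.7 0.12638004421910276
rear top 1559 [456.7 -21.3] [179.7  36.8] 42.5 0.09040032061481823
rim 1502 [475.7 -40.6] [180.4 121.3] 43.7 0.060337916827970545
277 285 173 206
rear dir 44.20050461251826
```

step_arm(targets=[{"slide":[-0.011,-0.001,0.14],"roll":0},{"slide":[0,0,0.18],"roll":0},{"slide":[0,0,0.18],"roll":0},{"slide":[0,0,0.16],"roll":0},{"slide":[0,0,0.12],"roll":0},{"slide":[0,0,0.068],"roll":0},{"slide":[0,0,0],"roll":0}])

```text
time: 3.4
position: [0.4806, -0.0461, 0.0885]
tool_rot: [-179.9, -0.1, 133.8]
force: [-0.5, -0.0, 0.1]
finger_gap: 1.007
grasp_force: 0.0
```

step_arm(targets=[{"slide":[0,0,0],"roll":0},{"slide":[0,0,0],"roll":0},{"slide":[0,0,0],"roll":0},{"slide":[0,0,0],"roll":0},{"slide":[0,0,0],"roll":0},{"slide":[0,0,0],"roll":0}], gripper=-1)

```text
time: 4.15
position: [0.4812, -0.0462, 0.0895]
tool_rot: [-180.0, 0.0, 133.7]
force: [0.4, -0.1, -1.1]
finger_gap: 0.398
grasp_force: 0.0
```

step_arm(targets=[{"slide":[0,0,0],"roll":0},{"slide":[0,0,0],"roll":0},{"slide":[0,0,0],"roll":0},{"slide":[0,0,0],"roll":0},{"slide":[0,0,0],"roll":0}], gripper=-1)

```text
time: 4.78
position: [0.4812, -0.0462, 0.0894]
tool_rot: [-180.0, -0.0, 133.7]
force: [-0.9, -1.3, -0.5]
finger_gap: 0.104
grasp_force: 30.0
```

step_arm(targets=[{"slide":[0,0,-0.03],"roll":0},{"slide":[0,0,-0.08],"roll":0},{"slide":[0,0,-0.13],"roll":0},{"slide":[0,0,-0.15],"roll":0},{"slide":[0,0,-0.13],"roll":0},{"slide":[0,0,-0.07],"roll":0},{"slide":[0,0,0],"roll":0}])

```text
time: 5.65
position: [0.4815, -0.0462, 0.2381]
tool_rot: [179.9, 0.1, 133.7]
force: [-0.7, -1.6, -2.9]
finger_gap: 0.107
grasp_force: 30.0
```

```bash
cat >> h.py <<'E'
def tilt(c=None,show=True):
    """caddy tilt/pose from wrist cam: fit in tool frame (x rear, z down)"""
    c=c or cam('wrist'); s=bot.get_state()
    w=cloud(c); Rt=R.from_euler('xyz',s['tool_rot'],degrees=True).as_matrix()
    t=(w-np.array(s['position']))@Rt
    return c,w,t
E
python3 - <<'E'
from h import *
c,w,t=tilt(); save(c,'w2.png'); np.savez('w2.npz',w=w,t=t,f=c['frame'])
s=bot.get_state(); print(s['position'],s['tool_rot'],s['force'],s['torque'],s['grasp_force'],s['finger_gap'])
# line down mid-bay column: print profile tool x,z along col of bays
for u in (245,315):
    print([(v,int(t[v,u,0]*1000),int(t[v,u,1]*1000),int(t[v,u,2]*1000)) for v in range(60,260,8)])
E
```

```text
[ 0.48111124 -0.04614803  0.23684874] [1.79990620e+02 1.27729990e-02 1.33722586e+02] [ 0.3781674  -0.04323156 -3.38669855] [-0.01726637  0.04257101 -0.02127652] 29.999356269836426 0.10002263556565315
[(60, 130, -39, 236), (68, 122, -40, 236), (76, 114, -40, 237), (84, 105, -40, 234), (92, 96, -40, 235), (100, 88, -41, 236), (108, 79, -41, 235), (116, 70, -41, 235), (124, 61, -41, 236), (132, 65, -19, 18), (140, 61, -19, 14), (148, 57, -19, 10), (156, 53, -18, 6), (164, 49, -18, 2), (172, 46, -18, 0), (180, 42, -18, -4), (188, 18, -27, 83), (196, 12, -27, 84), (204, 5, -28, 84), (212, 0, -28, 83), (220, -7, -28, 84), (228, -14, -28, 84), (236, -20, -28, 82), (244, -27, -28, 83), (252, -34, -29, 83)]
[(60, 130, 38, 236), (68, 122, 38, 235), (76, 114, 38, 235), (84, 105, 38, 236), (92, 97, 39, 237), (100, 88, 39, 237), (108, 79, 39, 236), (116, 70, 39, 236), (124, 61, 40, 237), (132, 65, 19, 18), (140, 61, 19, 15), (148, 57, 18, 10), (156, 53, 18, 5), (164, 49, 18, 2), (172, 46, 18, -1), (180, 42, 17, -4), (188, 18, 26, 83), (196, 12, 26, 83), (204, 5, 27, 84), (212, 0, 27, 82), (220, -7, 27, 84), (228, -13, 27, 83), (236, -21, 27, 84), (244, -27, 28, 84), (252, 9, 17, -19)]
```

View pics/w2.png

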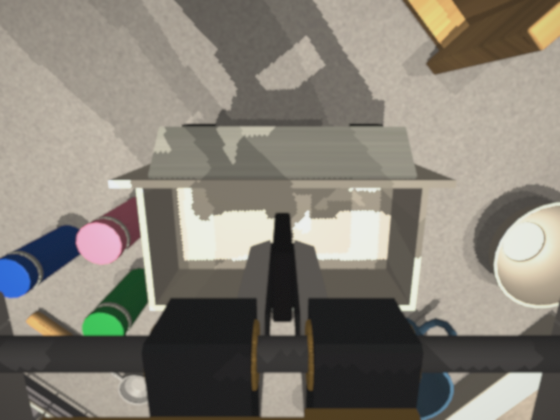

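The caddy is held level and square. The strip is at rows 128–180 and the bumpers just show at (200,126) and (365,126).

step_arm(targets=[{"slide":[0,0.05,-0.06],"roll":0},{"slide":[-0.002,0.11,-0.07],"roll":0},{"slide":[-0.003,0.16,-0.07],"roll":0},{"slide":[-0.004,0.18,0],"roll":0},{"slide":[-0.004,0.17,0],"roll":0},{"slide":[-0.003,0.12,0],"roll":0},{"slide":[-0.001,0.073,0],"roll":0}])

```text
time: 6.58
position: [0.6406, 0.1009, 0.2847]
tool_rot: [-179.9, -0.1, 133.8]
force: [-0.5, 0.5, -3.1]
finger_gap: 0.105
grasp_force: 30.0
```

step_arm(targets=[{"slide":[0,0,0],"roll":-0.5},{"slide":[0,0,0],"roll":-0.9},{"slide":[0,0,0],"roll":-1},{"slide":[0,0,0],"roll":-1},{"slide":[0,0,0],"roll":-1},{"slide":[0,0,0],"roll":-1},{"slide":[0,0,0],"roll":-1},{"slide":[0,0,0],"roll":-0.7},{"slide":[0,0,0],"roll":-0.32},{"slide":[0,0,0],"roll":0}])

```text
time: 7.82
position: [0.64, 0.0998, 0.2862]
tool_rot: [-180.0, -0.1, 176.2]
force: [-0.3, 0.3, -4.0]
finger_gap: 0.106
grasp_force: 30.0
```

step_arm(targets=[{"slide":[0.005,0.05,0],"roll":0},{"slide":[0.008,0.12,0],"roll":0},{"slide":[0.01,0.17,0],"roll":0},{"slide":[0.01,0.18,0],"roll":0},{"slide":[0.01,0.17,0],"roll":0},{"slide":[0.01,0.13,0],"roll":0},{"slide":[0.007,0.086,0],"roll":0},{"slide":[0,0,0],"roll":0}])

```text
time: 8.82
position: [0.6393, 0.329, 0.2862]
tool_rot: [-180.0, -0.0, 176.3]
force: [0.3, -0.8, -3.3]
finger_gap: 0.107
grasp_force: 30.0
```

```bash
python3 - <<'E'
from h import *
c,w,t=tilt(); save(c,'w3.png'); np.savez('w3.npz',w=w,t=t,f=c['frame'])
s=bot.get_state(); print(s['time'],s['position'],s['tool_rot'],s['qpos'],s['force'])
f=c['frame'];hsv=cv2.cvtColor(f,cv2.COLOR_RGB2HSV).astype(int)
m=(w[...,2]>.155)&(w[...,2]<.18)&(w[...,0]<.6)
p=w[m];r=cv2.minAreaRect(p[:,:2].astype(np.float32)*1000);print(len(p),r,np.median(p[:,2]))
print([(v,*np.round(w[v,280]*1000).astype(int),*np.round(t[v,280,[0,2]]*1000).astype(int)) for v in range(10,180,8)])
E
```

```text
8.875 [0.63958329 0.32774431 0.28640854] [-1.79979567e+02 -3.06206549e-02  1.76274654e+02] [ 2.42143494e+01  3.92871718e+01  4.45317808e+01 -3.72630718e-03
  9.62176727e+01 -6.20607128e+01] [ 0.18298041 -0.39882201 -3.37365785]
11443 ((528.1904296875, 335.63665771484375), (360.34942626953125, 18.4068546295166), 86.42962646484375) 0.17054137578954032
[(10, np.int64(449), np.int64(339), np.int64(12), np.int64(191), np.int64(274)), (18, np.int64(458), np.int64(339), np.int64(13), np.int64(182), np.int64(274)), (26, np.int64(466), np.int64(338), np.int64(12), np.int64(174), np.int64(274)), (34, np.int64(475), np.int64(338), np.int64(13), np.int64(165), np.int64(274)), (42, np.int64(484), np.int64(337), np.int64(13), np.int64(156), np.int64(273)), (50, np.int64(492), np.int64(336), np.int64(10), np.int64(148), np.int64(276)), (58, np.int64(523), np.int64(335), np.int64(171), np.int64(117), np.int64(115)), (66, np.int64(528), np.int64(335), np.int64(172), np.int64(111), np.int64(114)), (74, np.int64(534), np.int64(334), np.int64(171), np.int64(105), np.int64(115)), (82, np.int64(537), np.i
[... 312 characters left out ...]
(567), np.int64(332), np.int64(-1), np.int64(73), np.int64(288)), (122, np.int64(577), np.int64(331), np.int64(1), np.int64(63), np.int64(286)), (130, np.int64(573), np.int64(332), np.int64(266), np.int64(67), np.int64(20)), (138, np.int64(577), np.int64(332), np.int64(269), np.int64(63), np.int64(17)), (146, np.int64(581), np.int64(332), np.int64(274), np.int64(59), np.int64(12)), (154, np.int64(585), np.int64(332), np.int64(277), np.int64(55), np.int64(9)), (162, np.int64(588), np.int64(331), np.int64(282), np.int64(51), np.int64(4)), (170, np.int64(592), np.int64(331), np.int64(285), np.int64(48), np.int64(1)), (178, np.int64(596), np.int64(331), np.int64(286), np.int64(43), np.int64(0))]
```

View pics/w3.png

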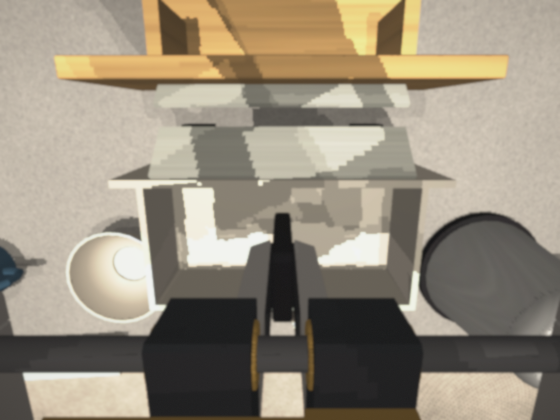

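The caddy faces the board squarely. The board's top edge is at rows 57–85, the cleat at rows 85–107 and the strip at rows 127–182, all centred near column 281. The tool can't pitch, so I'll tip the caddy in the grip by pressing its bumpers against the board's upper face.

step_arm(targets=[{"slide":[0,0,0.05],"roll":0},{"slide":[0,0,0.08],"roll":0},{"slide":[0.03,0,0.05],"roll":0},{"slide":[0.04,0,0.02],"roll":0},{"slide":[0.03,0,0],"roll":0},{"slide":[0.016,0,0],"roll":0},{"slide":[0.016,0,0],"roll":0},{"slide":[0.016,0,0],"roll":0},{"slide":[0.016,0,0],"roll":0},{"slide":[0.016,0,0],"roll":0},{"slide":[0.016,0,0],"roll":0}])

```text
time: 10.25
position: [0.5921, 0.3299, 0.2379]
tool_rot: [179.9, 0.2, 176.2]
force: [6.3, -0.4, 0.5]
finger_gap: 0.104
grasp_force: 30.0
```

```bash
python3 - <<'E'
from h import *
c,w,t=tilt(); save(c,'w4.png')
s=bot.get_state(); print(s['time'],s['position'],s['tool_rot'],s['force'],s['torque'])
print([(v,*np.round(w[v,300]*1000).astype(int),*np.round(t[v,300,[0,2]]*1000).astype(int)) for v in range(10,270,10)])
E
```

```text
10.3 [0.59166742 0.3299502  0.23797984] [179.95438131   0.1996415  176.21851451] [ 5.35093219 -1.57693726 -1.85650713] [-0.24435687 -1.34084712  0.07026951]
[(10, np.int64(413), np.int64(362), np.int64(-1), np.int64(181), np.int64(238)), (20, np.int64(426), np.int64(361), np.int64(11), np.int64(168), np.int64(226)), (30, np.int64(436), np.int64(360), np.int64(12), np.int64(159), np.int64(225)), (40, np.int64(445), np.int64(359), np.int64(13), np.int64(149), np.int64(225)), (50, np.int64(455), np.int64(359), np.int64(11), np.int64(139), np.int64(227)), (60, np.int64(465), np.int64(358), np.int64(13), np.int64(129), np.int64(224)), (70, np.int64(475), np.int64(358), np.int64(14), np.int64(119), np.int64(224)), (80, np.int64(485), np.int64(357), np.int64(14), np.int64(109), np.int64(224)), (90, np.int64(496), np.int64(357), np.int64(14), np.int64(98), np.int64(224)), (100, np.int64(506), np.int64(356), np.int64(13), np.int64(88), np.int64(224)), (110, np.int64(517), np.int64(356), np.int64(14), np.int64(77), np.int64(224)), (120, np.int64(523), np.int64(347), np.int64(170), np.int64(70)
[... 434 characters left out ...]
2), np.int64(343), np.int64(234), np.int64(41), np.int64(4)), (190, np.int64(556), np.int64(342), np.int64(237), np.int64(36), np.int64(1)), (200, np.int64(584), np.int64(345), np.int64(152), np.int64(9), np.int64(86)), (210, np.int64(592), np.int64(345), np.int64(153), np.int64(1), np.int64(85)), (220, np.int64(600), np.int64(344), np.int64(154), np.int64(-7), np.int64(84)), (230, np.int64(609), np.int64(344), np.int64(154), np.int64(-16), np.int64(84)), (240, np.int64(617), np.int64(343), np.int64(154), np.int64(-24), np.int64(84)), (250, np.int64(583), np.int64(340), np.int64(254), np.int64(9), np.int64(-16)), (260, np.int64(583), np.int64(339), np.int64(266), np.int64(9), np.int64(-28))]
```

step_arm(targets=[{"slide":[0.014,0,0],"roll":0},{"slide":[0.014,0,0],"roll":0},{"slide":[0.014,0,0],"roll":0},{"slide":[0.01,0,0],"roll":0},{"slide":[0,0,0],"roll":0},{"slide":[-0.03,0,0],"roll":0},{"slide":[-0.06,0,0],"roll":0},{"slide":[-0.08,0,0],"roll":0},{"slide":[-0.05,0,0],"roll":0},{"slide":[0,0,0],"roll":0}])

```text
time: 11.55
position: [0.6335, 0.3269, 0.2359]
tool_rot: [-180.0, -0.1, 176.2]
force: [0.2, 1.0, -3.7]
finger_gap: 0.106
grasp_force: 30.0
```

```bash
cat >> h.py <<'E'
def rep(c,w,t):
    s=bot.get_state(); print(s['time'],s['position'],s['tool_rot'],s['force'])
    m=(abs(t[...,1])>.018)&(abs(t[...,1])<.06)
    # strip: find points of strip, slope in x-z, tip
    q=m&(t[...,0]>.036)&(t[...,0]<.075)&(t[...,2]>-.02)&(t[...,2]<.042); p=t[q]
    k=np.polyfit(p[:,0],p[:,2],1); print('strip ang',np.degrees(np.arctan(k[0])),'n',len(p),'tip x,z',p[np.argsort(p[:,2])[-40:]][:,[0,2]].mean(0),'ymean',p[:,1].mean())
    k=np.polyfit(p[:,1],p[:,0]-p[:,2]*0,1)
    fl=m&(t[...,0]>-.035)&(t[...,0]<.03)&(t[...,2]>.06)&(t[...,2]<.11); p=t[fl]
    k=np.polyfit(p[:,0],p[:,2],1); print('floor ang',np.degrees(np.arctan(k[0])),len(p))
E
python3 - <<'E'
from h import *
c,w,t=tilt(); save(c,'w5.png'); rep(c,w,t); np.savez('w5.npz',w=w,t=t)
d=np.load('w3.npz'); rep(c,d['w'],d['t'])
E
```

```text
11.6 [0.63297945 0.32716441 0.23617743] [-1.79974890e+02 -7.21028576e-02  1.76212841e+02] [-0.63110735  0.91592244 -2.60833675]
strip ang 56.91130351695319 n 4734 tip x,z [0.05127599 0.03599408] ymean -0.00010546286438352113
floor ang 11.853270318176458 5118
11.6 [0.63297945 0.32716441 0.23617743] [-1.79974890e+02 -7.21028576e-02  1.76212841e+02] [-0.63110735  0.91592244 -2.60833675]
strip ang 42.859929214641845 n 9646 tip x,z [0.06881845 0.02364475] ymean 9.962472920690133e-05
floor ang -0.01620330087899803 6643
```

The caddy is tipped about 13–14° and has backed clear of the board. Next I lower it and move in over the cleat.

step_arm(targets=[{"slide":[0,0,0.05],"roll":0},{"slide":[0,0,0.07],"roll":0},{"slide":[0,0,0.07],"roll":0},{"slide":[0,0,0.045],"roll":0},{"slide":[0,0,0.012],"roll":0},{"slide":[0.02,0,0],"roll":0},{"slide":[0.035,0,0],"roll":0},{"slide":[0.035,0,0],"roll":0},{"slide":[0.03,0,0],"roll":0},{"slide":[0.012,0,0],"roll":0},{"slide":[0,0,0],"roll":0}])

```text
time: 12.98
position: [0.6, 0.3295, 0.1754]
tool_rot: [180.0, 0.0, 176.2]
force: [-0.2, 0.6, -3.0]
finger_gap: 0.1
grasp_force: 30.0
```

```bash
python3 - <<'E'
from h import *
c,w,t=tilt(); save(c,'w6.png'); rep(c,w,t)
a=cam('scene');f=a['frame'][40:200,250:430];cv2.imwrite('pics/s6.png',cv2.resize(f,None,fx=4,fy=3.7,interpolation=cv2.INTER_CUBIC)[:,:,::-1])
E
```

```text
13.025 [0.60015838 0.32945331 0.17532838] [1.79994378e+02 1.17634326e-02 1.76230153e+02] [-0.31512358  0.58906625 -3.91774413]
strip ang -26.68916904879199 n 8674 tip x,z [0.05192025 0.03563535] ymean 4.822025159195442e-05
floor ang 11.995035170353644 5217
```

View pics/s6.png

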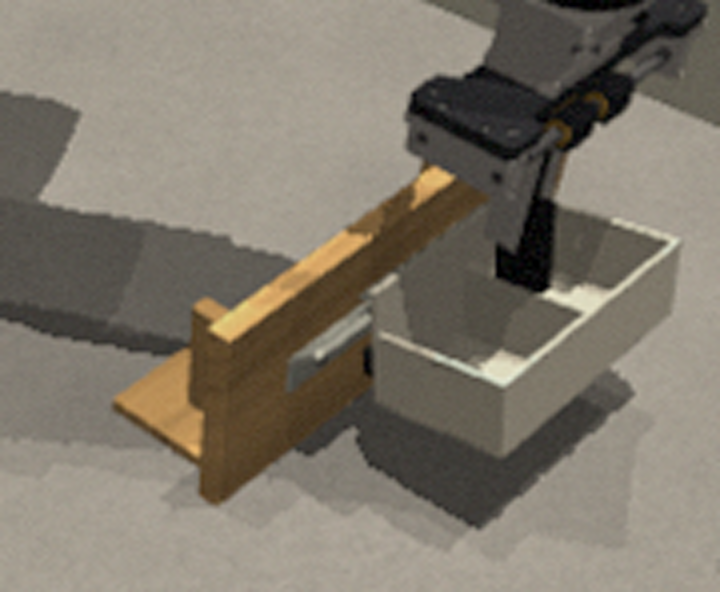

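The scene crop shows the caddy tipped with its front up at (505,385). The strip is over the cleat near (380,285) and the bumper is clear below at (370,360).

step_arm(targets=[{"slide":[0.012,0,0],"roll":0},{"slide":[0,0,0.02],"roll":0},{"slide":[0,0,0.02],"roll":0},{"slide":[0,0,0.016],"roll":0},{"slide":[0,0,0.012],"roll":0},{"slide":[0,0,0.008],"roll":0},{"slide":[0,0,0],"roll":0}])

```text
time: 13.95
position: [0.597, 0.3298, 0.1564]
tool_rot: [180.0, -0.0, 176.2]
force: [-2.5, 1.1, 0.2]
finger_gap: 0.107
grasp_force: 30.0
```

```bash
python3 - <<'E'
from h import *
c,w,t=tilt(); rep(c,w,t)
E
```

```text
14.0 [0.59701216 0.32977225 0.15631925] [ 1.79988756e+02 -3.51534682e-03  1.76234451e+02] [-1.58961911 -0.18612217  0.84196011]
strip ang -49.240747070642804 n 11569 tip x,z [0.05404668 0.04151124] ymean -4.327283035385784e-05
floor ang 10.500219001075525 5296
```

step_arm(targets=[{"slide":[-0.004,0,0.014],"roll":0},{"slide":[-0.008,0,0.013],"roll":0},{"slide":[-0.008,0,0.012],"roll":0},{"slide":[-0.008,0,0.011],"roll":0},{"slide":[0,0,0],"roll":0}])

```text
time: 14.62
position: [0.6041, 0.3291, 0.1431]
tool_rot: [-180.0, -0.0, 176.2]
force: [-1.0, 0.6, -1.9]
finger_gap: 0.104
grasp_force: 30.0
```

```bash
python3 - <<'E'
from h import *
c,w,t=tilt(); rep(c,w,t)
E
```

```text
14.675 [0.60409574 0.32907715 0.14317503] [-1.79976789e+02 -1.75194857e-02  1.76225771e+02] [-0.82085442  0.35737694 -2.84531122]
strip ang 44.34319851906987 n 8867 tip x,z [0.06346791 0.02375609] ymean 9.96908288086154e-05
floor ang 1.268298495569477 6027
```

step_arm(targets=[{"slide":[-0.004,0,0.008],"roll":0},{"slide":[-0.003,0,0.006],"roll":0},{"slide":[0,0,0],"roll":0}])

```text
time: 15.05
position: [0.6059, 0.3291, 0.1403]
tool_rot: [180.0, 0.0, 176.2]
force: [-2.3, 0.3, 2.0]
finger_gap: 0.108
grasp_force: 30.0
```

```bash
python3 - <<'E'
from h import *
c,w,t=tilt(); rep(c,w,t)
E
```

```text
15.1 [0.60589384 0.32907868 0.14028501] [1.79993137e+02 1.33902961e-02 1.76228601e+02] [-2.57885656 -0.91499956  2.11114586]
strip ang 41.82227823063779 n 9446 tip x,z [0.06558775 0.02099437] ymean 0.0002981279885133309
floor ang -0.8991764448826975 6166
```

step_arm(targets=[{"slide":[0,0,0],"roll":0},{"slide":[0,0,0],"roll":0},{"slide":[0,0,0],"roll":0},{"slide":[0,0,0],"roll":0},{"slide":[0,0,0],"roll":0}], gripper=0.2)

```text
time: 15.72
position: [0.6058, 0.3291, 0.1402]
tool_rot: [-180.0, 0.0, 176.2]
force: [0.1, -0.1, -0.7]
finger_gap: 0.584
grasp_force: 0.0
```

step_arm(targets=[{"slide":[0,0,-0.05],"roll":0},{"slide":[0,0,-0.15],"roll":0},{"slide":[0,0,-0.2],"roll":0},{"slide":[0,0,-0.15],"roll":0},{"slide":[0,0,-0.04],"roll":0},{"slide":[0,0,0],"roll":0}])

```text
time: 16.48
position: [0.6058, 0.329, 0.2875]
tool_rot: [180.0, 0.0, 176.2]
force: [-0.2, -1.3, -0.9]
finger_gap: 0.602
grasp_force: 0.0
```

```bash
python3 - <<'E'
from h import *
c,w,t=tilt(); s=bot.get_state();print(s['time'],s['position'],s['tool_rot'],s['finger_gap'])
x,y,z=w[...,0],w[...,1],w[...,2]
def pl(m,n):
    p=w[m];A=np.c_[p[:,:2],np.ones(len(p))];k=np.linalg.lstsq(A,p[:,2],rcond=None)[0];print(n,len(p),np.degrees(np.arctan(k[:2])),np.median(p[:,2]))
reg=(y>.24)&(y<.42)&(x>.55)&(x<.68)
pl(reg&(z>.045)&(z<.065)&(abs(y-.329)>.015)&(abs(x-.61)<.03)&(abs(y-.329)<.075),'floor')
for n,a,b in(('handle',.168,.19),('rim',.104,.116),('rear',.137,.148)):
    p=w[reg&(z>a)&(z<b)];r=cv2.minAreaRect(p[:,:2].astype(np.float32)*1000);print(n,len(p),np.round(r[0],1),np.round(r[1],1),r[2],np.median(p[:,2]))
E
```

```text
16.525 [0.60562297 0.32898753 0.28642349] [-1.79954005e+02 -7.96260835e-02  1.76232984e+02] 0.5996588460020732
floor 4688 [-1.76460729  0.20174813] 0.05459441301894058
handle 484 [610.  329.6] [ 9.8 35.9] 86.17742156982422 0.17636481970020523
rim 1781 [612.3 329.6] [180.2  96.7] 86.38272094726562 0.10943547850622931
rear 2221 [574.1 331. ] [177.7  35.5] 86.32067108154297 0.14167953341062783
```

The caddy hangs, but its front droops about 1.8° and the handle is about 2–3 mm too far out. The strip isn't quite at the groove bottom, so I'll re-grip and nudge it home.

step_arm(targets=[{"slide":[-0.01,0,0.1],"roll":0},{"slide":[0,0,0.2],"roll":0},{"slide":[0,0,0.18],"roll":0},{"slide":[0,0,0.08],"roll":0},{"slide":[0,0,0.024],"roll":0},{"slide":[0,0,0],"roll":0}])

```text
time: 17.27
position: [0.6082, 0.3289, 0.1415]
tool_rot: [-180.0, -0.0, 176.2]
force: [-0.8, 0.2, 0.6]
finger_gap: 0.599
grasp_force: 0.0
```

step_arm(targets=[{"slide":[0,0,0],"roll":0},{"slide":[0,0,0],"roll":0},{"slide":[0,0,0],"roll":0},{"slide":[0,0,0],"roll":0},{"slide":[0,0,0],"roll":0},{"slide":[0,0,0],"roll":0},{"slide":[0,0,0],"roll":0}], gripper=-1)

```text
time: 18.15
position: [0.6083, 0.329, 0.1417]
tool_rot: [180.0, 0.0, 176.2]
force: [-0.9, 0.4, 0.6]
finger_gap: 0.105
grasp_force: 30.0
```

step_arm(targets=[{"slide":[0.008,0,-0.004],"roll":0},{"slide":[0.008,0,0],"roll":0},{"slide":[0.004,0,0.004],"roll":0},{"slide":[0,0,0.006],"roll":0},{"slide":[0,0,0],"roll":0}])

```text
time: 18.77
position: [0.605, 0.329, 0.1414]
tool_rot: [179.9, 0.3, 176.2]
force: [11.9, -0.9, -0.1]
finger_gap: 0.104
grasp_force: 30.0
```

```bash
python3 - <<'E'
from h import *
c,w,t=tilt(); rep(c,w,t)
E
```

```text
18.825 [0.60493777 0.3290233  0.14142188] [179.92923897   0.27109084 176.19677146] [12.276107   -0.88242841  2.52465185]
strip ang 41.928567265377424 n 8419 tip x,z [0.06416549 0.0214326 ] ymean -0.00030371039998613704
floor ang -0.38382091375063976 6434
```

step_arm(targets=[{"slide":[0.004,0,0.006],"roll":0},{"slide":[0,0,0.008],"roll":0},{"slide":[0,0,0.006],"roll":0},{"slide":[0,0,0],"roll":0}])

```text
time: 19.32
position: [0.605, 0.3291, 0.141]
tool_rot: [179.8, 0.5, 176.2]
force: [5.0, -6.9, 29.8]
finger_gap: 0.105
grasp_force: 30.0
```

```bash
python3 - <<'E'
from h import *
c,w,t=tilt(); rep(c,w,t)
E
```

```text
19.375 [0.60504449 0.3290683  0.14104506] [179.82487974   0.54551803 176.18794303] [ 4.41666279 -5.59105733 29.72312556]
strip ang 41.603779970547684 n 8425 tip x,z [0.06415436 0.02062557] ymean -6.39840816410604e-05
floor ang -0.7898615610263102 6429
```

step_arm(targets=[{"slide":[0,0,-0.008],"roll":0},{"slide":[0,0,-0.004],"roll":0},{"slide":[0,0,0],"roll":0}])

```text
time: 19.75
position: [0.6049, 0.329, 0.1412]
tool_rot: [179.9, 0.5, 176.2]
force: [14.2, -2.1, 10.5]
finger_gap: 0.101
grasp_force: 30.0
```

step_arm(targets=[{"slide":[0,0,0],"roll":0},{"slide":[0,0,0],"roll":0},{"slide":[0,0,0],"roll":0},{"slide":[0,0,0],"roll":0},{"slide":[0,0,0],"roll":0}], gripper=0.2)

```text
time: 20.38
position: [0.6022, 0.3293, 0.1381]
tool_rot: [-180.0, -0.0, 176.2]
force: [0.1, 0.0, -0.4]
finger_gap: 0.585
grasp_force: 0.0
```

step_arm(targets=[{"slide":[0,0,-0.05],"roll":0},{"slide":[0,0,-0.15],"roll":0},{"slide":[0,0,-0.2],"roll":0},{"slide":[0,0,-0.15],"roll":0},{"slide":[0,0,-0.04],"roll":0},{"slide":[0,0,0],"roll":0}])

```text
time: 21.12
position: [0.6023, 0.3293, 0.2855]
tool_rot: [-180.0, 0.0, 176.2]
force: [0.4, 0.8, -0.9]
finger_gap: 0.596
grasp_force: 0.0
```

```bash
cat >> h.py <<'E'
def hang():
    c,w,t=tilt(); s=bot.get_state();print(s['time'],s['position'],s['tool_rot'],s['finger_gap'])
    x,y,z=w[...,0],w[...,1],w[...,2]
    reg=(y>.24)&(y<.42)&(x>.55)&(x<.68)
    m=reg&(z>.045)&(z<.065)&(abs(y-.329)>.015)&(abs(x-.61)<.03)&(abs(y-.329)<.075)
    p=w[m];k=np.linalg.lstsq(np.c_[p[:,:2],np.ones(len(p))],p[:,2],rcond=None)[0];print('floor',len(p),np.degrees(np.arctan(k[:2])),np.median(p[:,2]))
    for n,a,b in(('handle',.168,.19),('rim',.104,.116),('rear',.137,.148)):
        p=w[reg&(z>a)&(z<b)];r=cv2.minAreaRect(p[:,:2].astype(np.float32)*1000);print(n,len(p),np.round(r[0],1),np.round(r[1],1),r[2],np.median(p[:,2]))
    p=w[(z>.155)&(z<.18)&(x<.56)];r=cv2.minAreaRect(p[:,:2].astype(np.float32)*1000);print('board',r)
    return c,w,t
E
python3 - <<'E'
from h import *
c,w,t=hang();save(c,'w8.png');np.savez('w8.npz',w=w)
E
```

```text
21.175 [0.60212396 0.32919032 0.28438552] [-1.79952792e+02 -8.38360305e-02  1.76230029e+02] 0.5982438847810472
floor 4805 [-0.21088226  0.13202269] 0.05423942906160628
handle 486 [606.6 329.9] [ 9.7 35.6] 86.0981216430664 0.175960695951944
rim 1805 [602.3 330.3] [180.3 113.4] 86.80770111083984 0.10989599617974355
rear 1871 [573.2 330.7] [177.6  35.4] 86.27766418457031 0.1406993347694922
board ((528.253662109375, 335.968505859375), (359.7384033203125, 18.026554107666016), 86.42588806152344)
```

The caddy is home: floor tilt is 0.2° and the handle top is at 176 mm. Next is the green tin.

step_arm(targets=[{"slide":[0.039,-0.205,0],"roll":0},{"slide":[0.039,-0.205,0],"roll":0},{"slide":[0.039,-0.205,0],"roll":0},{"slide":[0.039,-0.205,0],"roll":0},{"slide":[0.039,-0.205,0],"roll":0},{"slide":[0.039,-0.205,0],"roll":0},{"slide":[0.039,-0.205,0],"roll":0},{"slide":[0.039,-0.205,0],"roll":0},{"slide":[0.039,-0.205,0],"roll":0},{"slide":[0.039,-0.205,0],"roll":0},{"slide":[0.039,-0.205,0],"roll":0},{"slide":[0.039,-0.203,0],"roll":0}], gripper=0.5)

```text
time: 22.68
position: [0.4441, -0.2775, 0.2841]
tool_rot: [179.9, -0.1, 176.2]
force: [0.5, 0.7, 0.7]
finger_gap: 0.75
grasp_force: 0.0
```

step_arm(targets=[{"slide":[0,0,0],"roll":1},{"slide":[0,0,0],"roll":1},{"slide":[0,0,0],"roll":1},{"slide":[0,0,0],"roll":1},{"slide":[0,0,0],"roll":1},{"slide":[0,0,0],"roll":1},{"slide":[0,0,0],"roll":1},{"slide":[0,0,0],"roll":1},{"slide":[0,0,0],"roll":1},{"slide":[0,0,0],"roll":1},{"slide":[0,0,0],"roll":1},{"slide":[0,0,0],"roll":1}])

```text
time: 24.18
position: [0.4448, -0.2759, 0.284]
tool_rot: [-179.9, -0.1, 107.3]
force: [-0.1, 0.5, -0.8]
finger_gap: 0.75
grasp_force: 0.0
```

step_arm(targets=[{"slide":[0,0,0],"roll":1},{"slide":[0,0,0],"roll":1},{"slide":[0,0,0],"roll":1},{"slide":[0,0,0],"roll":0.71},{"slide":[0,0,0],"roll":0}])

```text
time: 24.8
position: [0.4448, -0.276, 0.2844]
tool_rot: [-179.9, -0.1, 86.2]
force: [-0.7, 0.7, 0.3]
finger_gap: 0.75
grasp_force: 0.0
```

```bash
python3 - <<'E'
from h import *
s=bot.get_state();print(s['time'],s['position'],s['tool_rot'],s['qpos'])
c=cam('wrist');w=cloud(c);save(c,'w9.png')
H,S,V=np.moveaxis(cv2.cvtColor(c['frame'],cv2.COLOR_RGB2HSV).astype(int),-1,0)
m=(H>45)&(H<80)&(S>80)&(w[...,2]>.098)&(w[...,2]<.115)
p=w[m][:,:2].astype(np.float32)*1000;print(len(p),cv2.minEnclosingCircle(p),p.mean(0))
xy=p.mean(0)/1000 if len(p) else np.array([.445,-.2765])
Rt=R.from_euler('xyz',s['tool_rot'],degrees=True).as_matrix()
print('delta tool mm',Rt.T@(np.array([*xy,.066])-s['position'])*1000)
E
```

```text
24.8 [ 0.44484054 -0.27596491  0.28435795] [-1.79889420e+02 -6.48547016e-02  8.62435869e+01] [-3.58213489e+01  1.10221165e+01  8.43455505e+01 -3.75953394e-03
  8.47604737e+01 -3.20646509e+01]
1271 ((446.45965576171875, -276.62237548828125), 21.75383758544922) [ 446.34766 -276.06403]
delta tool mm [ -0.24734539   1.9317994  218.35449007]
```

step_arm(targets=[{"slide":[-0.002,0.007,0.1],"roll":0},{"slide":[0,0,0.2],"roll":0},{"slide":[0,0,0.2],"roll":0},{"slide":[0,0,0.18],"roll":0},{"slide":[0,0,0.12],"roll":0},{"slide":[0,0,0.06],"roll":0},{"slide":[0,0,0.013],"roll":0},{"slide":[0,0,0],"roll":0}])

```text
time: 25.85
position: [0.4473, -0.2771, 0.0683]
tool_rot: [179.9, 0.0, 86.2]
force: [-0.7, 0.9, 0.7]
finger_gap: 0.75
grasp_force: 0.0
```

step_arm(targets=[{"slide":[0,0,0],"roll":0},{"slide":[0,0,0],"roll":0},{"slide":[0,0,0],"roll":0},{"slide":[0,0,0],"roll":0},{"slide":[0,0,0],"roll":0}], gripper=-1)

```text
time: 26.48
position: [0.447, -0.2769, 0.0677]
tool_rot: [180.0, 0.0, 86.2]
force: [-2.4, -0.5, 2.7]
finger_gap: 0.462
grasp_force: 29.9
```

step_arm(targets=[{"slide":[0,0,-0.03],"roll":0},{"slide":[0,0,-0.1],"roll":0},{"slide":[0,0,-0.18],"roll":0},{"slide":[0,0,-0.2],"roll":0},{"slide":[0,0,-0.18],"roll":0},{"slide":[0,0,-0.12],"roll":0},{"slide":[0,0,-0.05],"roll":0},{"slide":[0,0,0],"roll":0}])

```text
time: 27.48
position: [0.4469, -0.2768, 0.2823]
tool_rot: [180.0, 0.0, 86.2]
force: [-0.4, -0.4, -2.3]
finger_gap: 0.464
grasp_force: 29.9
```

step_arm(targets=[{"slide":[0.06,0.013,0],"roll":0},{"slide":[0.13,0.028,0],"roll":0},{"slide":[0.2,0.043,0],"roll":0},{"slide":[0.23,0.05,0],"roll":0},{"slide":[0.23,0.05,0],"roll":0},{"slide":[0.23,0.05,0],"roll":0},{"slide":[0.23,0.05,0],"roll":0},{"slide":[0.23,0.05,0],"roll":0},{"slide":[0.23,0.05,0],"roll":0},{"slide":[0.22,0.048,0],"roll":0},{"slide":[0.17,0.037,0],"roll":0},{"slide":[0.122,0.024,0],"roll":0}])

```text
time: 28.98
position: [0.6067, 0.2872, 0.2805]
tool_rot: [-179.9, 0.1, 86.3]
force: [0.2, -1.0, -0.5]
finger_gap: 0.461
grasp_force: 29.9
```

step_arm(targets=[{"slide":[0,0,0],"roll":0}])

```text
time: 29.1
position: [0.6065, 0.287, 0.28]
tool_rot: [-179.8, 0.1, 86.4]
force: [-0.3, 0.5, -0.8]
finger_gap: 0.464
grasp_force: 29.9
```

```bash
python3 - <<'E'
from h import *
c=cam('wrist');w=cloud(c);save(c,'w10.png');s=bot.get_state();print(s['position'],s['tool_rot'])
t=cam('top');f=t['frame'][160:280,60:330];f=cv2.resize(f,None,fx=2.9,fy=2.9);g=cv2.resize(c['frame'],None,fx=.0+.58,fy=.58)
h=np.zeros((f.shape[0]+g.shape[0],f.shape[1],3),np.uint8);h[:f.shape[0]]=f;h[f.shape[0]:,:g.shape[1]]=g
cv2.imwrite('pics/m10.png',h[:,:,::-1]);print(h.shape)
E
```

```text
[0.60671295 0.28550249 0.28065216] [-1.79866215e+02  6.71705131e-02  8.63101910e+01]
(592, 783, 3)
```

View pics/m10.png

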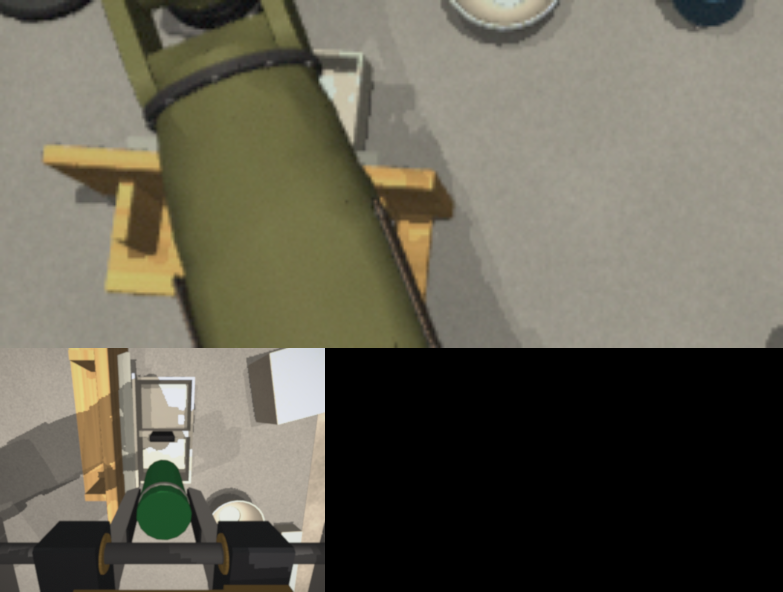

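The wrist part at the lower left shows the green tin over the near bay, with the handle at (162,436) beyond it. Alignment is within about 1 mm.

step_arm(targets=[{"slide":[-0.005,0.004,0.06],"roll":0},{"slide":[0,0,0.12],"roll":0},{"slide":[0,0,0.14],"roll":0},{"slide":[0,0,0.13],"roll":0},{"slide":[0,0,0.09],"roll":0},{"slide":[0,0,0.05],"roll":0},{"slide":[0,0,0.02],"roll":0},{"slide":[0,0,0],"roll":0}])

```text
time: 30.2
position: [0.6086, 0.2829, 0.1303]
tool_rot: [180.0, -0.0, 86.2]
force: [-0.2, 0.3, -2.3]
finger_gap: 0.466
grasp_force: 29.9
```

step_arm(targets=[{"slide":[0,0,0.014],"roll":0},{"slide":[0,0,0.01],"roll":0},{"slide":[0,0,0.006],"roll":0},{"slide":[0,0,0],"roll":0}])

```text
time: 30.7
position: [0.6084, 0.283, 0.1224]
tool_rot: [-180.0, 0.0, 86.2]
force: [-0.1, 0.7, -2.0]
finger_gap: 0.465
grasp_force: 29.9
```

step_arm(targets=[{"slide":[0,0,0.003],"roll":0},{"slide":[0,0,0],"roll":0}])

```text
time: 30.95
position: [0.6084, 0.283, 0.1217]
tool_rot: [-180.0, 0.0, 86.2]
force: [0.8, -0.6, -1.0]
finger_gap: 0.465
grasp_force: 29.9
```

step_arm(targets=[{"slide":[0,0,0],"roll":0},{"slide":[0,0,0],"roll":0},{"slide":[0,0,0],"roll":0},{"slide":[0,0,0],"roll":0}], gripper=0.1)

```text
time: 31.45
position: [0.6084, 0.283, 0.1218]
tool_rot: [180.0, -0.0, 86.2]
force: [1.1, 0.3, 0.7]
finger_gap: 0.553
grasp_force: 0.0
```

step_arm(targets=[{"slide":[0,0,-0.03],"roll":0},{"slide":[0,0,-0.08],"roll":0},{"slide":[0,0,-0.15],"roll":0},{"slide":[0,0,-0.2],"roll":0},{"slide":[0,0,-0.2],"roll":0},{"slide":[0,0,-0.1],"roll":0},{"slide":[-0.2,0,0],"roll":0},{"slide":[-0.2,0,0],"roll":0},{"slide":[-0.2,0,0],"roll":0},{"slide":[-0.1,0,0],"roll":0},{"slide":[0,0,0],"roll":0}])

```text
time: 32.83
position: [0.5969, 0.107, 0.3135]
tool_rot: [179.9, -0.0, 86.1]
force: [-0.2, 0.0, -0.3]
finger_gap: 0.552
grasp_force: 0.0
```

```bash
python3 - <<'E'
from h import *
c,w,t=hang();save(c,'w11.png')
H,S,V=np.moveaxis(cv2.cvtColor(c['frame'],cv2.COLOR_RGB2HSV).astype(int),-1,0)
m=(H>45)&(H<80)&(S>80)&(w[...,2]>.15)&(w[...,2]<.17)
p=w[m];print('tin top',len(p),cv2.minEnclosingCircle(p[:,:2].astype(np.float32)*1000),np.median(p[:,2]))
E
```

```text
32.875 [0.59690214 0.10825369 0.31316311] [ 1.79904667e+02 -2.81411888e-02  8.61614965e+01] 0.5471654882960538
floor 1056 [-0.36790328 -0.3443426 ] 0.05435076995819926
handle 0 [0. 0.] [0. 0.] 0.0 nan
rim 737 [607.7 264.7] [50.8 95.7] 86.46622467041016 0.11013836941646044
rear 537 [590.3 260.1] [42.6 75.4] 83.55174255371094 0.14198513998757006
board ((521.8727416992188, 219.31591796875), (126.59332275390625, 18.703344345092773), 86.36624908447266)
tin top 784 ((608.0667114257812, 276.22802734375), 20.17682647705078) 0.15905293928205433
  return _methods._mean(a, axis=axis, dtype=dtype,
  ret = ret.dtype.type(ret / rcount)
```

View pics/w11.png

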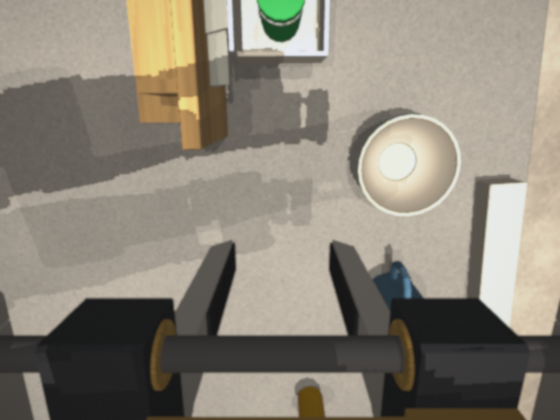

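The green tin stands in the bay at (280,20), with its top at 159 mm as expected. One last numeric check from the scene camera, then I hand in.

```bash
python3 - <<'E'
from h import *
for n in('scene','top'):
    c=cam(n);w=cloud(c);x,y,z=np.moveaxis(w,-1,0)
    m=(x>.56)&(x<.67)&(y>.305)&(y<.36)&(z>.165)&(z<.19);p=w[m]
    if len(p): print(n,'handle',len(p),cv2.minAreaRect(p[:,:2].astype(np.float32)*1000),np.median(p[:,2]))
    m=(x>.56)&(x<.68)&(y>.335)&(y<.41)&(z>.045)&(z<.065);p=w[m]
    k=np.linalg.lstsq(np.c_[p[:,:2],np.ones(len(p))],p[:,2],rcond=None)[0];print('floor b',len(p),np.degrees(k[:2]),np.median(p[:,2]))
    m=(x>.64)&(x<.68)&(y>.22)&(y<.44)&(z>.1)&(z<.12);p=w[m];print('front rim',np.median(p[:,2]),np.percentile(p[:,0],95))
E
```

```text
scene handle 98 ((607.018798828125, 328.8363342285156), (12.710740089416504, 35.877742767333984), 87.56475067138672) 0.17439300429726323
floor b 123 [ 2.52102104 -0.51510703] 0.05525363354199753
front rim 0.10935681087265214 0.6623698935219562
top handle 61 ((605.5919189453125, 329.3917236328125), (12.245028495788574, 34.95108413696289), 87.5135498046875) 0.17532249353351803
floor b 422 [ 0.84454236 -1.46266381] 0.05469285969734439
front rim 0.10865931051471289 0.6615566421250911
```

Everything is still in place: the handle is at x ≈ 606–607 mm and the rim is at about 109 mm.

```bash
python3 -c "
from station import bot
print(bot.job_done())"
```

```text
the job is handed in; nothing more can be done
None
```

The caddy hangs level and fully home on the cleat, the green tin stands upright in its bay, and the job was handed in after about 33 s of robot time; the tip over the cleat was about 12–14°, and I re-gripped the caddy once to seat it.

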